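Test a clamp spring from the sheet cutter

TASK

Test the spring standing on the cork pad: set it gently (with less than 10 N) over the stub on the spring tester's plate, pull the lever down by its ball knob until its lower edge is level with the white line on the height post - not past it - hold it there for about two seconds while you read the dial, then ease the lever all the way back up without letting it fly. If the spring carried 12 N or more (the thick tick) put it in the wooden tray, if less in the round scrap tin. Never load the plate past the end of the 20 N scale, and leave the spring on the rack and everything else on the bench where they are.

Things in the scene. Friction and masses are not known exactly. Their poses are not given: they have to be found in the camera images.
- spring_1_centre (a point): Steel coil spring, 28 mm outside, 22 mm inside, 50 mm long unloaded, about 40 g; the point is its centre, half-way up, z along its axis. Grips like a rigid tube round its lower 30 mm. Two look alike, one on the cork pad (to be tested), one on the rack; either name can be in either place. One is sound and one tired: at the marked height they carry about 15.5 N and 8.8 N
- spring_2_centre (a point): Steel coil spring, 28 mm outside, 22 mm inside, 50 mm long unloaded, about 40 g; the point is its centre, half-way up, z along its axis. Grips like a rigid tube round its lower 30 mm. Two look alike, one on the cork pad (to be tested), one on the rack; either name can be in either place. One is sound and one tired: at the marked height they carry about 15.5 N and 8.8 N
- pad_centre (a point): centre of the top face of the square cork pad, 75 x 75 x 6 mm
- rack_peg (a point): foot of the end dowel (15 mm across, 34 mm tall) of the plywood rack (62 x 150 x 6 mm, three dowels 50 mm apart), on the rack's top face; the other spring stands over it
- plate_centre (a point): centre of the top of the tester's lower plate (steel, 64 mm across, 60 mm above the bench); its axes are the tester's. A coned stub 17 mm across, 8 mm tall stands on it: the spring goes over the stub and rests on the plate, which sinks 0.1 mm per N. Its dial housing has its centre 108 mm along +x and 55 mm along +y (110 mm across, 58 mm tall). The knob comes down 90 mm along -y
- lever_pivot (a point): axis of the lever in the tester's fork, 140 mm from the plate centre along the tester's +y, 115 mm above the bench; the pivot axis is the tester's x, the lever swings in its y-z plane, coming down over the plate towards -y
- knob_centre (a point): centre of the black ball knob (34 mm) on the lever's end, 230 mm from the pivot; 343 mm above the bench with the lever up, 115 mm with it level. Next to it the lever is a 10 mm rod, then a bar 10 mm thick and 20 mm deep: fingers closing along the pivot axis pinch the ball, and it turns between them as the lever swings
- lever (a joint): lever angle, rad: 0 = fully up (97 degrees above level), 1.693 = level, its lower edge at the line. A return spring lifts it (1 N at the knob when up, 3 N when level); a spring under test adds 0.61 of its force. 140 mm from the pivot it carries the upper plate, 40 mm across, always parallel to the lower one, which meets an unloaded spring at about 1.59 rad
- lever_edge (a point): point on the lower edge of the lever bar, 190 mm from the pivot, where it passes the height post; level with height_line at the marked height
- height_line (a point): white line round the height post (dark flat post 4 x 14 mm, 122 mm tall, 50 mm from the plate centre along the tester's -y), 105 mm above the bench; lever edge at the line = spring compressed to 36 mm
- dial (a joint): dial pointer, rad: 0 = no load, turns clockwise from above, 0.2 rad per N on the lower plate; 2.4 rad = 12 N (thick tick), 4.0 rad = 20 N (end of the scale)
- max_hand (a joint): thin bright maximum hand of the dial, rad, same scale: the pointer pushes it ahead and it stays at the highest load so far; starts at 0
- tray_in (a point): centre of the inside floor of the open wooden tray, 115 (x) x 145 (y) mm outside, walls 7 mm thick, 35 mm tall, floor 7 mm thick; tray and tin may change places
- tin_in (a point): centre of the inside floor of the round metal scrap tin, 104 mm outside, 98 mm inside, 68 mm tall, floor 4 mm thick
- tape_measure: pocket tape measure, 70 x 36 x 62 mm; a bystander
- screwdriver: screwdriver lying flat; a bystander
- corner_sample: gilt L-shaped moulding sample, legs 100 mm, 26 mm high; a bystander
- brad_box: small carton, 60 x 40 x 28 mm; a bystander
- tape_roll: roll of clear tape, 72 mm across, 24 mm high, lying flat; a bystander
Not all that is in view belongs to the job. Of the things that look like the part that bears tin_in, take the one that is farthest from the robot's base at the start. Leave any green look-alike of the part that bears rack_peg alone.

How it is judged:
On the way, in this order (a step that is already met when the one before it is completed fails the run):
1. the spring from the cork pad stands squarely over the stub on the tester's plate, set down with less than 11 N (((horizontal distance between spring_1_centre and plate_centre below 0.004 m and z of spring_1_centre in the frame of plate_centre below 0.028 m and angle between spring_1_centre's own z axis and vertical below 0.08 rad) or (horizontal distance between spring_2_centre and plate_centre below 0.004 m and z of spring_2_centre in the frame of plate_centre below 0.028 m and angle between spring_2_centre's own z axis and vertical below 0.08 rad)) and value of joint max_hand below 2.2 rad), for 0.3 s.
2. with the spring under load, the lever is held level with the line for 1.2 s (spring within 2 mm of the marked height) (value of joint lever between 1.6787 and 1.7073 rad and value of joint dial above 1.2 rad and ((horizontal distance between spring_1_centre and plate_centre below 0.004 m and z of spring_1_centre in the frame of plate_centre below 0.028 m and angle between spring_1_centre's own z axis and vertical below 0.08 rad) or (horizontal distance between spring_2_centre and plate_centre below 0.004 m and z of spring_2_centre in the frame of plate_centre below 0.028 m and angle between spring_2_centre's own z axis and vertical below 0.08 rad))), for 1.2 s.
3. the lever is back up (value of joint lever below 0.12 rad), for 0.3 s.
At the end, for the whole second after the job is handed in: The lever is fully up (under 0.12 rad); the tested spring lies or stands at rest inside the wooden tray if the maximum hand shows 12 N or more, inside the scrap tin if less; the other spring still stands over its dowel (within 10 mm, upright) (value of joint lever below 0.12 rad and linear speed of each of spring_1, spring_2 below 0.02 m/s and ((value of joint max_hand above 2.4 rad and ((x of spring_1_centre in the frame of tray_in between -0.05 and 0.05 m and y of spring_1_centre in the frame of tray_in between -0.065 and 0.065 m and z of spring_1_centre in the frame of tray_in below 0.032 m and horizontal distance between spring_2_centre and rack_peg below 0.01 m and z of spring_2_centre in the frame of rack_peg below 0.03 m and angle between spring_2_centre's own z axis and vertical below 0.15 rad) or (x of spring_2_centre in the frame of tray_in between -0.05 and 0.05 m and y of spring_2_centre in the frame of tray_in between -0.065 and 0.065 m and z of spring_2_centre in the frame of tray_in below 0.032 m and horizontal distance between spring_1_centre and rack_peg below 0.01 m and z of spring_1_centre in the frame of rack_peg below 0.03 m and angle between spring_1_centre's own z axis and vertical below 0.15 rad))) or (value of joint max_hand below 2.4 rad and ((horizontal distance between spring_1_centre and tin_in below 0.047 m and z of spring_1_centre in the frame of tin_in below 0.05 m and horizontal distance between spring_2_centre and rack_peg below 0.01 m and z of spring_2_centre in the frame of rack_peg below 0.03 m and angle between spring_2_centre's own z axis and vertical below 0.15 rad) or (horizontal distance between spring_2_centre and tin_in below 0.047 m and z of spring_2_centre in the frame of tin_in below 0.05 m and horizontal distance between spring_1_centre and rack_peg below 0.01 m and z of spring_1_centre in the frame of rack_peg below 0.03 m and angle between spring_1_centre's own z axis and vertical below 0.15 rad))))); the robot touches nothing.
It fails at once if the lever is pressed more than 3 mm (at the spring) past the line (value of joint lever above 1.7145 rad).
It fails at once if the plate is loaded past the end of the 20 N scale (over 21 N) (value of joint dial above 4.2 rad).
It fails at once if the lever is let fly up (faster than 2.5 rad/s) (velocity of joint lever below -2.5 rad/s).
It fails at once if a bystander is shoved more than 30 mm (distance of any of tape_measure, screwdriver, corner_sample, brad_box, tape_roll from where it was at the start of the episode above 0.03 m).
It also fails if it takes over 72 s, if anything falls off the work surface, if the arm or the gripper's body presses on something with over 40 N, if the wrist force passes 120 N, or if a joint passes its speed limit or range.

ROBOT

A 6-joint arm with a two-finger parallel gripper is mounted at the origin on the work surface. World frame = base frame: x ahead of the robot, y to its left, z up, the work surface at z = 0. Lengths are in m, angles in rad, forces in N, time in s.
With the tool pointing down it reaches from about 0.375 to 0.9 m from the base axis. Payload 3.1 kg.
Tool frame: the origin (TCP) lies between the finger pads; the fingertips stand 19 mm ahead of it and the grasp point (between the pads) is the TCP; z points along the fingers, y is the line along which they close (so a half turn about z gives the same grasp; the last joint's range is limited). The gripper opens to 87 mm and grips with 3 to 60 N. Pads are 19 mm wide; open, the fingers measure 117 mm over their backs; the gripper's body (75 mm by 190 mm) begins 51 mm behind the grasp point.
Start: joints at [-1.29, 0.527, 1.433, -0, 1.181, -0.178], TCP at [0.277, -0.56, 0.242] pointing down, gripper open.
Joint ranges: [-3.08, 3.08], [-0.75, 2.2], [0.22, 2.44], [-1.43, 4.57], [0, 2.65], [-2.85, 2.85]. Speed limits (rad/s): [2.79, 2.79, 3.14, 3.14, 3.14, 3.14].

INTERFACE

Orientations are given as a unit quaternion [x, y, z, w].
In Python, from rig import robot, camera, camera_info, hand_in gives the robot as it stands.
- The arm moves only by the shell command python3 -m handwheel 'ROWS' [FORCE]. ROWS is a JSON object of lists of equal length, an entry for each row: "hand": the opening, from 0 (shut) to 1 (fully open); "translation": the shift along the world's x, y, z in mm, a list of three; "turn": the turn, a rotation vector about the world's x, y, z in rad, a list of three. In form: {"hand": [hand, ...], "translation": [[tx, ty, tz], ...], "turn": [[ax, ay, az], ...]}. A call has 1 to 12 rows; each row is the pose to reach, as a shift and turn from the pose commanded when the call began; what a row does not reach only later rows make up. A row lasts 1/12 s, in which the tool goes at most 41.7 mm and 7.16 degrees, less where a joint would pass 70% of its speed; a pose out of reach is approached as far as the arm can. A call with a gripper value outside its range is refused whole. The fingers move at their own pace and stop on an object; FORCE is the grip in N (left out, the last holds). Time passes only in rows, so rows that repeat a pose let the fingers close. It gives the time, the measured TCP pose, the force, the opening and the grip force at its end, in the units of the state.
- robot.get_obs(): the state, without advancing time (a new reading comes with each control period).
- camera(name): name is "scene" or "top" or "wrist"; returns (picture, depth): 480x640x3 uint8, red, green, blue; 480x640 float32, m along the optical axis (not along the pixel's ray), 0 where there is no reading.
- camera_info(name): a dict with "vertical_fov" (degrees; the focal length in pixels is half the picture's height over the tangent of half this angle, whatever the lens; pixels are square), "cx", "cy" (the principal point, pixels), "world_from_camera" (4x4, takes a point from camera to world coordinates). Camera axes: x right, y down, z forward; pixel columns grow to the right and rows downward; lengths in m; the calibration is good to about 2 mm. A picture is of the moment at which its call begins: read the wrist's pose just before it. camera_info takes no time and is no camera call; for the wrist camera it gives the pose at the moment of the call.
- hand_in(): hands the job in; it is judged then, once.
The state is a dict: "time": time; "q": joint angles; "joint_velocities": joint speeds; "joint_torque": joint torques, N m; "position": TCP position; "tool_rot": TCP orientation; "ft_force": force on the tool from outside, world axes, zero at the start; "moment": the same for the moment, N m; "grip_width": finger opening in m; "grip_force": force on a finger pad.
Only numpy, scipy, OpenCV 4.12 (cv2) and the standard library are available. Lean on these libraries where they do the work, as an engineer would, in place of code of your own. Each camera call takes 0.05 s, during which the arm holds its last target. There are 200 camera calls.

## Working session

There is one attempt and no reset: what is moved stays moved. The work goes in short steps, Python scripts to look and compute and a shell command to move; the robot and the scene stay as the last step left them, time stands still between calls to the robot, and variables do not carry over. Pictures are saved under pics/ and viewed, at most 10 in all, crops included, and the job is handed in when it is done.

```bash
mkdir -p pics; ls; python3 - <<'E'
from rig import robot,camera,camera_info
import cv2,numpy as np
for n in("top","scene"):
    i=camera_info(n);print(n,i)
    p,d=camera(n);cv2.imwrite(f"pics/{n}0.png",p[...,::-1]);np.savez(f"{n}0.npz",p=p,d=d)
o=robot.get_obs();print({k:np.round(v,3) for k,v in o.items()})
E
```

```text
pics
top {'vertical_fov': 52.29364756157759, 'cx': 309.4652284582416, 'cy': 232.9144059198241, 'world_from_camera': array([[-6.96095972e-03, -9.93526007e-01,  1.13391443e-01,
         3.64416872e-01],
       [-9.99975765e-01,  6.92976649e-03, -6.69255058e-04,
         7.37992237e-03],
       [-1.20853918e-04, -1.13393354e-01, -9.93550166e-01,
         1.31215350e+00],
       [ 0.00000000e+00,  0.00000000e+00,  0.00000000e+00,
         1.00000000e+00]])}
scene {'vertical_fov': 48.56294673039636, 'cx': 317.1263631783478, 'cy': 241.10433039508825, 'world_from_camera': array([[-4.19608929e-01,  6.59571133e-01, -6.23613876e-01,
         1.15690179e+00],
       [ 9.07704984e-01,  3.04835960e-01, -2.88351693e-01,
         3.00773011e-01],
       [-8.85184043e-05, -6.87052369e-01, -7.26607896e-01,
         9.98068114e-01],
       [ 0.00000000e+00,  0.00000000e+00,  0.00000000e+00,
         1.00000000e+00]])}
{'time': np.float64(0.1), 'q': array([-1.289,  0.528,  1.434, -0.   ,  1.181, -0.178]), 'joint_velocities': array([ 0.001, -0.002, -0.001, -0.   , -0.   , -0.001]), 'joint_torque': array([ -0.   , -44.099, -17.715,   0.064,   0.053,  -0.   ]), 'position': array([ 0.277, -0.559,  0.241]), 'tool_rot': array([ 0.974,  0.228, -0.   , -0.001]), 'ft_force': array([-0.418, -0.423, -0.003]), 'moment': array([ 0.044, -0.037, -0.025]), 'grip_force': np.float64(0.0), 'grip_width': np.float64(0.087)}
```

View pics/top0.png

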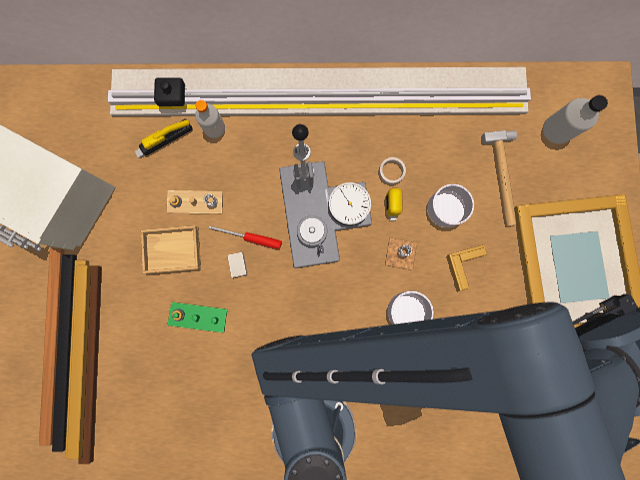

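View pics/scene0.png

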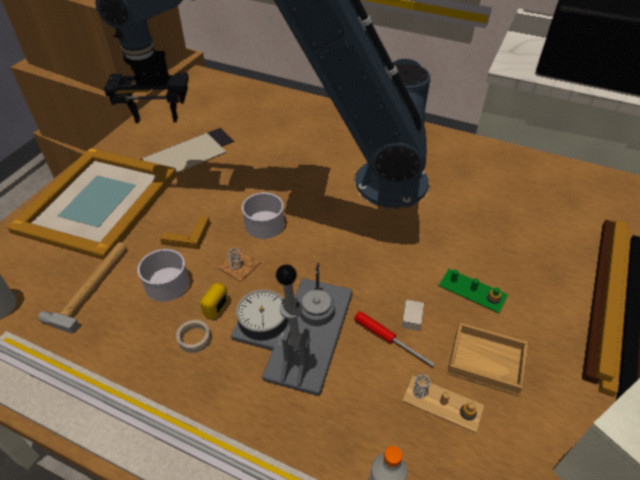

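The top view shows the plate at about (312,231), the knob at (300,131), the spring on the cork at (404,252), and the plywood rack at (195,202) with its spring at (211,200). The green look-alike is at (197,317) and the tray at (170,250).

There are two tins, at top (450,207) and (410,312). The first fits because it is farther from the base, which is at about (310,430).

```bash
cat > h.py <<'E'
import numpy as np,cv2
from rig import robot,camera,camera_info
def cloud(d,i):
    f=240/np.tan(np.radians(i['vertical_fov']/2)); v,u=np.mgrid[:480,:640]
    P=np.stack([(u-i['cx'])/f*d,(v-i['cy'])/f*d,d],-1)
    T=i['world_from_camera']; W=P@T[:3,:3].T+T[:3,3]; W[d<=0]=np.nan; return W
def ray(uv,z,i):
    f=240/np.tan(np.radians(i['vertical_fov']/2)); T=i['world_from_camera']
    r=T[:3,:3]@[(uv[0]-i['cx'])/f,(uv[1]-i['cy'])/f,1]; return T[:3,3]+r*(z-T[2,3])/r[2]
def pix(P,i):
    f=240/np.tan(np.radians(i['vertical_fov']/2)); T=i['world_from_camera']
    c=T[:3,:3].T@(np.asarray(P)-T[:3,3]); return c[:2]/c[2]*f+[i['cx'],i['cy']]
E
python3 - <<'E'
from h import *
I={n:camera_info(n) for n in("top","scene")}
S={n:np.load(n+"0.npz") for n in I}
W={n:cloud(S[n]['d'],I[n]) for n in I}
i=I['top']
for nm,uv,z in [("plate",(312,231),.06),("knob",(300,131),.343),("padspring",(405,251),.056),("tinF",(450,204),.068),("tinN",(410,312),.068),("rackspring",(211,200),.056),("tray",(170,250),.035),("dial",(349,204),.06)]:
    g=ray(uv,z,i); print(nm,g.round(4),'r',np.hypot(*g[:2]).round(3))
    for n in W:
        w=W[n]; near=np.hypot(w[...,0]-g[0],w[...,1]-g[1])<(.05 if nm!="knob" else .03)
        m=near&(abs(w[...,2]-z)<(.006 if nm!="knob" else .02))
        if nm=='padspring' or nm=='rackspring': m=near&(w[...,2]>.035)&(np.hypot(w[...,0]-g[0],w[...,1]-g[1])<.03)
        p=w[m]
        if len(p)>5:
            (c,r)=cv2.minEnclosingCircle(p[:,:2].astype(np.float32)); print('  ',n,len(p),'mean',p.mean(0).round(4),'circ',np.round(c,4),round(r,4),'zmax',p[:,2].max().round(3))
# base plate orientation via grey mask
hsv=cv2.cvtColor(S['top']['p'],cv2.COLOR_RGB2HSV)
m=((abs(W['top'][...,2]-.012)<.012)&(hsv[...,1]<60)).astype(np.uint8); m[:, :270]=0;m[:,390:]=0;m[:150]=0;m[280:]=0
c=max(cv2.findContours(m,0,1)[0],key=cv2.contourArea); print(cv2.minAreaRect(c)); print(np.squeeze(cv2.approxPolyDP(c,4,True)).tolist())
p=S['top']['p'];cv2.imwrite('pics/crop1.png',cv2.resize(p[120:280,270:480],None,fx=3.7,fy=3.7,interpolation=2)[...,::-1])
E
```

```text
plate [ 0.5122 -0.      0.06  ] r 0.512
   top 447 mean [0.5162 0.0009 0.0598] circ [ 0.5061 -0.0038] 0.043 zmax 0.066
   scene 548 mean [0.5182 0.0042 0.0601] circ [0.5057 0.0012] 0.0442 zmax 0.066
knob [0.6848 0.0246 0.343 ] r 0.685
   top 219 mean [0.6801 0.025  0.3531] circ [0.683  0.0252] 0.0171 zmax 0.363
   scene 352 mean [0.6895 0.0309 0.3523] circ [0.685  0.0285] 0.0166 zmax 0.362
padspring [ 0.4592 -0.2392  0.056 ] r 0.518
   top 53 mean [ 0.4643 -0.2421  0.0494] circ [ 0.4639 -0.2425] 0.0139 zmax 0.059
   scene 76 mean [ 0.4652 -0.2395  0.0481] circ [ 0.464  -0.2392] 0.0159 zmax 0.059
tinF [ 0.5789 -0.3564  0.068 ] r 0.68
   top 104 mean [ 0.5714 -0.3284  0.0675] circ [ 0.5789 -0.3563] 0.05 zmax 0.072
   scene 131 mean [ 0.5673 -0.3346  0.0668] circ [ 0.5791 -0.3566] 0.05 zmax 0.072
tinN [ 0.3045 -0.2449  0.068 ] r 0.391
   top 60 mean [ 0.317  -0.2066  0.0676] circ [ 0.3173 -0.2251] 0.043 zmax 0.072
   scene 105 mean [ 0.2845 -0.2409  0.0664] circ [ 0.3045 -0.2447] 0.05 zmax 0.072
rackspring [0.5959 0.2625 0.056 ] r 0.651
   top 78 mean [0.6013 0.2688 0.0458] circ [0.6009 0.269 ] 0.0142 zmax 0.06
   scene 157 mean [0.6017 0.2721 0.0463] circ [0.6011 0.2721] 0.0152 zmax 0.059
tray [0.4677 0.3721 0.035 ] r 0.598
   top 13 mean [0.4198 0.3694 0.0353] circ [0.4206 0.3683] 0.0104 zmax 0.04
   scene 43 mean [0.4213 0.3666 0.0332] circ [0.4236 0.3695] 0.0211 zmax 0.038
dial [ 0.5821 -0.0966  0.06  ] r 0.59
   top 856 mean [ 0.5815 -0.0964  0.0569] circ [ 0.5822 -0.0965] 0.05 zmax 0.065
   scene 1128 mean [ 0.5838 -0.0982  0.0567] circ [ 0.5822 -0.0966] 0.0501 zmax 0.066
((327.3691101074219, 211.24160766601562), (101.55821990966797, 83.4594497680664), 81.57302856445312)
[[322, 161], [312, 163], [312, 187], [307, 177], [296, 187], [293, 165], [280, 168], [295, 267], [337, 261], [334, 230], [371, 223], [369, 211], [349, 226], [330, 215], [328, 198], [336, 186], [327, 186]]
```

View pics/crop1.png

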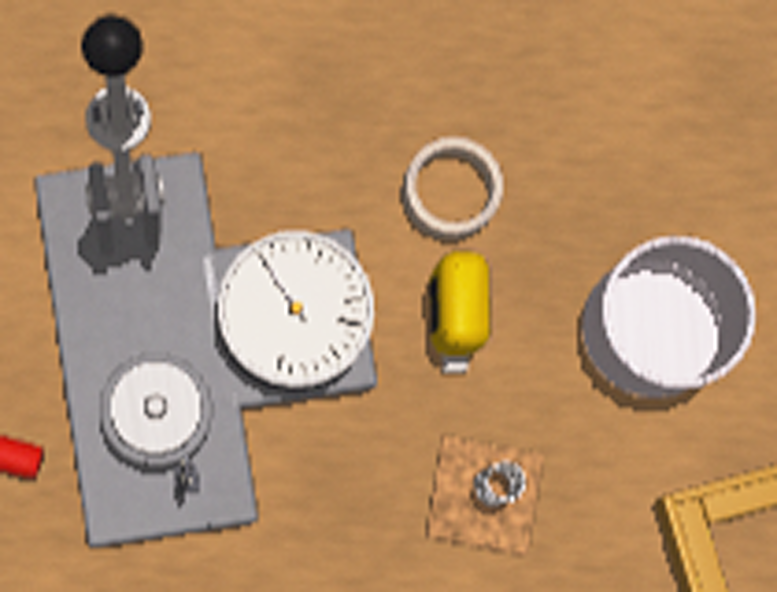

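Crop: the cork and its spring are at full-image px (404,251), and the far tin at (450,205) is confirmed as the target. Moving over the cork.

```bash
python3 -m handwheel '{"hand":[1,1,1,1,1,1,1,1,1,1,1,1],"translation":[[20,35,0],[40,70,0],[60,105,0],[80,140,0],[100,175,0],[120,210,0],[140,245,0],[160,280,0],[175,305,0],[183,320,0],[183,320,0],[183,320,0]],"turn":[[0,0,-0.1],[0,0,-0.2],[0,0,-0.3],[0,0,-0.307],[0,0,-0.307],[0,0,-0.307],[0,0,-0.307],[0,0,-0.307],[0,0,-0.307],[0,0,-0.307],[0,0,-0.307],[0,0,-0.307]]}'
python3 - <<'E'
from h import *
i=camera_info("wrist");print(i); p,d=camera("wrist");np.savez("w1.npz",p=p,d=d,T=i['world_from_camera']);cv2.imwrite("pics/w1.png",p[...,::-1])
E
```

```text
time: 1.1
position: [0.4605, -0.2393, 0.2413]
tool_rot: [0.997, 0.078, -0.0, 0.0]
ft_force: [-0.9, -0.3, 0.1]
grip_width: 0.0873
grip_force: 0.0
{'vertical_fov': 70.86808987303013, 'cx': 316.94917719044304, 'cy': 239.76318583781892, 'world_from_camera': array([[ 1.54356933e-01, -9.42502930e-01, -2.96415526e-01,
         5.42530854e-01],
       [-9.88014800e-01, -1.46993707e-01, -4.71126937e-02,
        -2.26602103e-01],
       [ 8.32634737e-04,  3.00135097e-01, -9.53896341e-01,
         3.83426101e-01],
       [ 0.00000000e+00,  0.00000000e+00,  0.00000000e+00,
         1.00000000e+00]])}
```

View pics/w1.png

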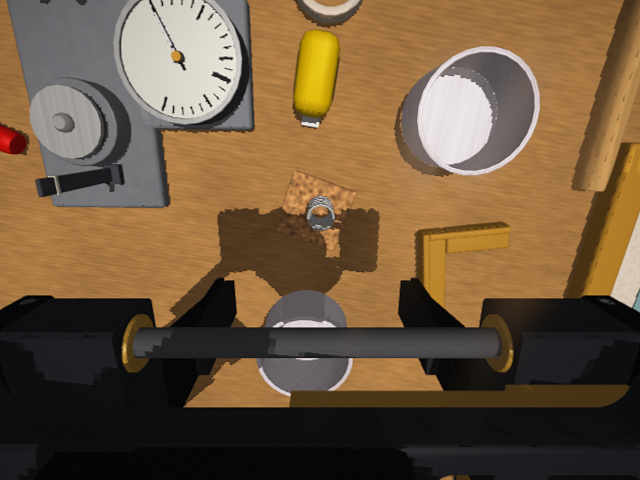

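The wrist view shows the spring at (320,212), the stub at (63,122) and the knob side up-left. I'll measure all three from the depth and rays.

```bash
cat > m1.py <<'E'
from h import *
I={n:camera_info(n) for n in("top","scene","wrist")}
D={n:np.load(f) for n,f in(("top","top0.npz"),("scene","scene0.npz"),("wrist","w1.npz"))}
I['wrist']['world_from_camera']=D['wrist']['T']
def circ(p):
    A=np.c_[2*p[:,:2],np.ones(len(p))]; s=np.linalg.lstsq(A,(p[:,:2]**2).sum(1),rcond=None)[0]; return s[:2],np.sqrt(s[2]+s[0]**2+s[1]**2)
for n in I:
    w=cloud(D[n]['d'],I[n])
    def near(c,r): return np.hypot(w[...,0]-c[0],w[...,1]-c[1])<r
    p=w[near((.464,-.241),.025)&(w[...,2]>.046)]; print(n,'spring',len(p),circ(p),p[:,2].max(),cv2.minEnclosingCircle(p[:,:2].astype(np.float32)))
    p=w[near((.514,.001),.04)&(abs(w[...,2]-.06)<.0025)]; p=p[np.hypot(*(p[:,:2]-[.514,.001]).T)<.036]
    print('  plate',len(p),np.median(p[:,2]),cv2.minEnclosingCircle(p[:,:2].astype(np.float32)),p.mean(0))
    p=w[near((.514,.001),.014)&(w[...,2]>.0645)&(w[...,2]<.075)]; print('  stub',len(p),p.mean(0) if len(p) else '')
    p=w[near((.582,-.0965),.07)&(abs(w[...,2]-.058)<.004)]; p=p[p[:,1]<-.04];print('  dial',len(p),cv2.minEnclosingCircle(p[:,:2].astype(np.float32)))
    p=w[near((.684,.0265),.03)&(w[...,2]>.33)]
    if len(p)>20:
        A=np.c_[2*p,np.ones(len(p))]; s=np.linalg.lstsq(A,(p**2).sum(1),rcond=None)[0]; print('  knob',s[:3],np.sqrt(s[3]+(s[:3]**2).sum()))
    pp=D[n]['p'].astype(int); h=cv2.cvtColor(D[n]['p'],cv2.COLOR_RGB2HSV)
    p=w[near((.46,-.24),.07)&(abs(w[...,2]-.006)<.004)&(h[...,0]<13)&(h[...,1]>70)]; 
# tray from top image
for n in("top","scene"):
    w=cloud(D[n]['d'],I[n]); m=(w[...,2]>.025)&(w[...,2]<.042)&(np.hypot(w[...,0]-.4677,w[...,1]-.372)<.11)
    r=cv2.minAreaRect(w[m][:,:2].astype(np.float32)*1000); print(n,'tray',r)
E
python3 m1.py; python3 - <<'E'
from h import *
i=camera_info('wrist');i['world_from_camera']=np.load('w1.npz')['T']
print('stub ray',ray((63,122),.068,i))
E
```

```text
top spring 35 (array([ 0.46397779, -0.24236578]), np.float64(0.012821223159945733)) 0.05906303091917198 ((0.4638095498085022, -0.24247415363788605), 0.013812295161187649)
  plate 302 0.05994610296435421 ((0.5168494582176208, 0.0008325116941705346), 0.03171893581748009) [0.51703703 0.00089279 0.05997308]
  stub 25 [5.16795253e-01 1.73750766e-04 6.78666394e-02]
  dial 1047 ((0.5868982076644897, -0.09817618131637573), 0.055089857429265976)
  knob [0.68309575 0.02515413 0.34397363] 0.01588672822525445
scene spring 46 (array([ 0.46452008, -0.23980747]), np.float64(0.012719446280572448)) 0.059428476545832165 ((0.4644673466682434, -0.2405528724193573), 0.015397748909890652)
  plate 415 0.06004666560190075 ((0.5172722935676575, 0.0033697462640702724), 0.03276219964027405) [0.51773424 0.00400777 0.06003281]
  stub 30 [0.51835938 0.00415422 0.06729007]
  dial 1385 ((0.5869203209877014, -0.09541704505681992), 0.056411292403936386)
  knob [0.68392961 0.02776222 0.34467531] 0.0160057061713735
wrist spring 9295 (array([ 0.47149946, -0.24061378]), np.float64(0.01627382058811121)) 0.3414923638731359 ((0.47063082456588745, -0.2413610965013504), 0.02061564475297928)
  plate 3569 0.05879197579513368 ((0.5169641971588135, 0.0014966331655159593), 0.03251226618885994) [0.51775593 0.00108722 0.05883831]
  stub 212 [5.17041194e-01 4.43051017e-04 6.62380031e-02]
  dial 11357 ((0.5858901143074036, -0.09701460599899292), 0.05575408414006233)
top tray ((471.6963806152344, 375.4652099609375), (115.40908813476562, 146.4029083251953), 4.356878757476807)
scene tray ((470.73626708984375, 378.409423828125), (120.45821380615234, 145.33486938476562), 4.371663570404053)
stub ray [ 0.51764938 -0.00384447  0.068     ]
```

```bash
python3 - <<'E'
from h import *
D=np.load('w1.npz');i=camera_info('wrist');i['world_from_camera']=D['T'];w=cloud(D['d'],i)
m=(np.hypot(w[...,0]-.464,w[...,1]+.241)<.025)&(w[...,2]<.07)
for a,b in((.045,.07),(.05,.07),(.02,.045)):
    p=w[m&(w[...,2]>a)&(w[...,2]<b)];print(len(p),p[:,2].max(),p.mean(0),cv2.minEnclosingCircle(p[:,:2].astype(np.float32)))
E
```

```text
228 0.05612261119628953 [ 0.46438673 -0.24141172  0.05264129] ((0.4642432928085327, -0.2420363575220108), 0.014234534464776516)
190 0.05612261119628953 [ 0.46504344 -0.24179493  0.05368408] ((0.46425026655197144, -0.24197211861610413), 0.014162087813019753)
247 0.044946985188423993 [ 0.46302914 -0.24239984  0.03285472] ((0.4644674062728882, -0.24182207882404327), 0.014065700583159924)
```

```bash
python3 -m handwheel '{"hand":[1,1,1,1,1,1,1,1,0.5,0.5,0.5,0.5],"translation":[[2,-1,-30],[4,-2.5,-60],[4,-2.5,-95],[4,-2.5,-130],[4,-2.5,-160],[4,-2.5,-185],[4,-2.5,-200],[4,-2.5,-208],[4,-2.5,-211],[4,-2.5,-211],[4,-2.5,-211],[4,-2.5,-211]],"turn":[[0,0,-0.01],[0,0,-0.01],[0,0,-0.01],[0,0,-0.01],[0,0,-0.01],[0,0,-0.01],[0,0,-0.01],[0,0,-0.01],[0,0,-0.01],[0,0,-0.01],[0,0,-0.01],[0,0,-0.01]]}' 15
python3 -m handwheel '{"hand":[0.2,0.2,0.2,0.2,0.2,0.2,0.2,0.2],"translation":[[0,0,0],[0,0,0],[0,0,0],[0,0,0],[0,0,0],[0,0,0],[0,0,0],[0,0,0]],"turn":[[0,0,0],[0,0,0],[0,0,0],[0,0,0],[0,0,0],[0,0,0],[0,0,0],[0,0,0]]}' 15
```

```text
time: 2.15
position: [0.465, -0.2434, 0.0317]
tool_rot: [0.997, 0.071, 0.001, 0.001]
ft_force: [-0.1, -0.2, -0.0]
grip_width: 0.0682
grip_force: 0.0
time: 2.82
position: [0.4644, -0.2425, 0.0306]
tool_rot: [0.997, 0.071, 0.0, 0.0]
ft_force: [-0.4, 0.3, 1.1]
grip_width: 0.0275
grip_force: 15.0
```

```bash
python3 -m handwheel '{"hand":[0.2,0.2,0.2,0.2,0.2,0.2,0.2,0.2,0.2,0.2,0.2,0.2],"translation":[[0,0,30],[0,0,65],[0,0,100],[5,25,125],[14,60,130],[22,95,130],[30,130,130],[38,165,130],[44,200,130],[50,230,130],[52.5,243.5,130],[52.5,243.5,130]],"turn":[[0,0,0],[0,0,0],[0,0,0],[0,0,0],[0,0,0],[0,0,0],[0,0,0],[0,0,0],[0,0,0],[0,0,0],[0,0,0],[0,0,0]]}'
python3 -m handwheel '{"hand":[0.2,0.2,0.2],"translation":[[0,0,0],[0,0,-20],[0,0,-20]],"turn":[[0,0,0],[0,0,0],[0,0,0]]}'
python3 - <<'E'
from h import *
print(robot.get_obs()['position'])
i=camera_info("wrist"); p,d=camera("wrist");np.savez("w2.npz",p=p,d=d,T=i['world_from_camera'])
w=cloud(d,i)
m=(np.hypot(w[...,0]-.517,w[...,1]-.001)<.033)&(w[...,2]>.045)&(w[...,2]<.063)
q=w[m];print(len(q),cv2.minEnclosingCircle(q[:,:2].astype(np.float32)),q.mean(0))
cv2.imwrite("pics/w2.png",p[...,::-1])
E
```

```text
time: 3.82
position: [0.5166, 0.0041, 0.1604]
tool_rot: [0.997, 0.073, -0.0, -0.0]
ft_force: [0.1, -0.1, -0.4]
grip_width: 0.0278
grip_force: 15.0
time: 4.07
position: [0.5152, 0.0001, 0.1386]
tool_rot: [0.997, 0.071, -0.002, -0.0]
ft_force: [-0.5, 0.1, -0.3]
grip_width: 0.0279
grip_force: 15.0
[5.15176286e-01 1.24790853e-04 1.38589179e-01]
5305 ((0.5171220898628235, 0.000975589849986136), 0.03294914588332176) [0.52369857 0.00227632 0.05811229]
```

View pics/w2.png

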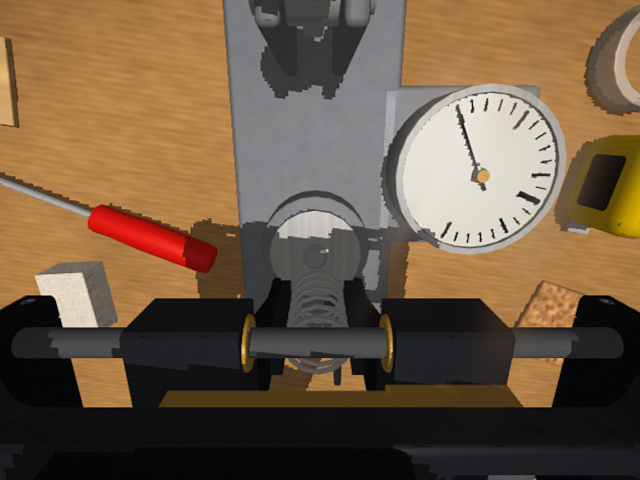

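The spring is upright in the fingers at about (320,325), and the stub shows at (318,257). I'll measure both in this same frame.

```bash
python3 - <<'E'
from h import *
D=np.load('w2.npz');i=camera_info('wrist');i['world_from_camera']=D['T'];w=cloud(D['d'],i)
print(robot.get_obs()['position'])
v,u=np.mgrid[:480,:640]
for a in range(110,170,6):
    z=a/1000; m=(w[...,2]>z)&(w[...,2]<z+.006)&(u>287)&(u<350)&(v>262)&(v<380)
    q=w[m]
    if len(q)>5: print(z,len(q),q.min(0).round(4)[:2],q.max(0).round(4)[:2],np.round(cv2.minEnclosingCircle(q[:,:2].astype(np.float32))[0],4))
m=(u>300)&(u<336)&(v>240)&(v<275);q=w[m];s=q[(q[:,2]>.0635)&(q[:,2]<.072)]
print('stub',len(s),s.mean(0),s[:,2].max(),s.min(0),s.max(0))
print(ray((318,257),.067,i))
# plate boundary at rear half: points on plate top
m=(np.hypot(w[...,0]-.517,w[...,1]-.001)<.04)&(abs(w[...,2]-.0588)<.002);q=w[m]
for a in np.radians([-80,-60,-30,0,30,60,80]):
    dct=np.array([np.cos(a),np.sin(a)]); s=(q[:,:2]-[.517,.001]); al=s@dct; off=abs(s@[-dct[1],dct[0]])<.002; print(round(np.degrees(a)),al[off].max().round(4),end='; ')
E
```

```text
[5.15368291e-01 3.55264966e-05 1.39369661e-01]
0.11 136 [ 0.5022 -0.0134] [0.5292 0.014 ] [5.153e-01 1.000e-04]
0.116 449 [ 0.4632 -0.0203] [0.5292 0.0163] [ 0.4956 -0.0049]
0.122 367 [ 0.5018 -0.015 ] [0.5293 0.0159] [ 5.186e-01 -5.000e-04]
0.128 226 [ 0.5035 -0.0145] [0.5289 0.0155] [ 5.186e-01 -4.000e-04]
0.134 263 [ 0.5101 -0.0138] [0.5292 0.014 ] [ 5.203e-01 -2.000e-04]
0.14 421 [ 0.5154 -0.0146] [0.5294 0.0136] [ 0.5199 -0.0008]
0.146 181 [ 0.5172 -0.0145] [0.5294 0.0128] [ 0.5191 -0.0009]
0.152 391 [ 0.5012 -0.0108] [0.5298 0.0131] [0.5155 0.    ]
0.158 753 [ 0.5015 -0.0148] [0.5298 0.0119] [ 0.5151 -0.0009]
stub 383 [0.51783444 0.00207754 0.06612335] 0.06895567138469924 [ 0.50894568 -0.00567014  0.06351366] [0.52518592 0.00974415 0.06895567]
[ 5.18638099e-01 -3.43379195e-04  6.70000000e-02]
-80 0.0303; -60 0.0309; -30 0.0315; 0 0.0315; 30 0.0323; 60 0.0326; 80 0.0327;
```

```bash
python3 -m handwheel '{"hand":[0.2,0.2,0.2,0.2,0.2,0.2,0.2],"translation":[[1.5,2,-8],[1.5,2,-18],[1.5,2,-28],[1.5,2,-34],[1.5,2,-36],[1.5,2,-36],[1.5,2,-36]],"turn":[[0,0,0],[0,0,0],[0,0,0],[0,0,0],[0,0,0],[0,0,0],[0,0,0]]}'
python3 -c "
from h import *
camera('top');print(robot.get_obs()['position'],robot.get_obs()['ft_force'])"
```

```text
time: 4.7
position: [0.5184, 0.0029, 0.1044]
tool_rot: [0.997, 0.071, -0.0, -0.0]
ft_force: [0.7, -0.6, -0.8]
grip_width: 0.028
grip_force: 15.0
[0.51859396 0.00292802 0.10468105] [-0.01163378  0.37199853 -0.08116682]
```

```bash
python3 -m handwheel '{"hand":[0.2,0.2,0.2,0.2,0.2],"translation":[[-1,-1,0],[-1,-1,-6],[-1,-1,-6],[-1,-1,-6],[-1,-1,-6]],"turn":[[0,0,0],[0,0,0],[0,0,0],[0,0,0],[0,0,0]]}'
```

```text
time: 5.17
position: [0.5173, 0.0019, 0.0985]
tool_rot: [0.997, 0.071, -0.0, -0.0]
ft_force: [1.1, 0.6, -1.1]
grip_width: 0.0277
grip_force: 15.0
```

```bash
python3 - <<'E'
from h import *
o=robot.get_obs();print(o['position'],o['ft_force'])
i=camera_info("wrist"); p,d=camera("wrist");w=cloud(d,i)
v,u=np.mgrid[:480,:640]
c=np.array([.517,.002])
for a,b in((.063,.072),(.0573,.0605)):
    q=w[(np.hypot(w[...,0]-c[0],w[...,1]-c[1])<.037)&(w[...,2]>a)&(w[...,2]<b)];print(a,len(q),q.min(0).round(4),q.max(0).round(4))
for z in (.076,.082,.1,.106,.112,.118,.124):
    q=w[(np.hypot(w[...,0]-c[0],w[...,1]-c[1])<.02)&(abs(w[...,2]-z)<.003)]
    if len(q)>5:print(z,len(q),q.min(0).round(4)[:2],q.max(0).round(4)[:2],np.round(cv2.minEnclosingCircle(q[:,:2].astype(np.float32)),4) if 0 else np.round(cv2.minEnclosingCircle(q[:,:2].astype(np.float32))[0],4))
print(robot.get_obs()['position'])
E
```

```text
[0.51733638 0.0019447  0.09851799] [ 1.09018307  0.60628336 -1.09489746]
0.063 209 [ 0.5102 -0.0059  0.0631] [0.5241 0.01   0.0686]
0.0573 4452 [ 0.4866 -0.0295  0.0573] [0.5489 0.0336 0.0605]
0.076 400 [ 0.5039 -0.0136] [0.5315 0.0202] [0.5214 0.0025]
0.082 228 [ 0.5038 -0.0136] [0.531  0.0204] [0.5217 0.0026]
0.1 303 [ 0.5117 -0.0139] [0.5311 0.0203] [0.5258 0.0031]
0.106 405 [ 0.514  -0.0136] [0.5315 0.0204] [0.5248 0.0031]
0.112 473 [ 0.5046 -0.0135] [0.5317 0.0204] [0.5224 0.0028]
0.118 527 [ 0.5026 -0.0137] [0.5315 0.0205] [0.5205 0.0026]
0.124 692 [ 0.5041 -0.0172] [0.5316 0.0205] [0.5172 0.0021]
[0.51742098 0.00194693 0.0985573 ]
```

```bash
python3 -m handwheel '{"hand":[0.2,0.2,0.2,0.2,0.2,0.2,0.2,0.2,0.2],"translation":[[-0.7,0,-3],[-0.7,0,-6],[-0.7,0,-9],[-0.7,0,-11],[-0.7,0,-12],[-0.7,0,-13],[-0.7,0,-13.5],[-0.7,0,-13.5],[-0.7,0,-13.5]],"turn":[[0,0,0],[0,0,0],[0,0,0],[0,0,0],[0,0,0],[0,0,0],[0,0,0],[0,0,0],[0,0,0]]}'
```

```text
time: 5.97
position: [0.5167, 0.0019, 0.0851]
tool_rot: [0.997, 0.071, 0.0, 0.0]
ft_force: [-0.3, 0.3, -0.5]
grip_width: 0.0281
grip_force: 15.0
```

```bash
python3 -m handwheel '{"hand":[0.2,0.2,0.2,0.2],"translation":[[0,0,-0.6],[0,0,-1.2],[0,0,-1.2],[0,0,-1.2]],"turn":[[0,0,0],[0,0,0],[0,0,0],[0,0,0]]}'
```

```text
time: 6.3
position: [0.5169, 0.0019, 0.0842]
tool_rot: [0.997, 0.071, 0.0, 0.0]
ft_force: [-0.4, 0.1, 4.0]
grip_width: 0.0279
grip_force: 15.0
```

```bash
python3 -m handwheel '{"hand":[0.4,0.5,0.5,0.6,0.6,0.6,0.6,0.7,0.8,1,1,1],"translation":[[0,0,0],[0,0,0],[0,0,0],[0,0,5],[0,0,20],[0,0,45],[0,0,80],[0,0,115],[0,0,155],[0,0,195],[0,0,220],[0,0,220]],"turn":[[0,0,0],[0,0,0],[0,0,0],[0,0,0],[0,0,0],[0,0,0],[0,0,0],[0,0,0],[0,0,0],[0,0,0],[0,0,0],[0,0,0]]}'
python3 - <<'E'
from h import *
print(robot.get_obs()['position'])
i=camera_info("wrist"); p,d=camera("wrist");np.savez("w3.npz",p=p,d=d,T=i['world_from_camera']);w=cloud(d,i)
c=np.array([.517,.002])
for z in (.066,.075,.085,.095,.105):
    q=w[(np.hypot(w[...,0]-c[0],w[...,1]-c[1])<.022)&(abs(w[...,2]-z)<.006)]
    if len(q)>5:print(z,len(q),np.round(cv2.minEnclosingCircle(q[:,:2].astype(np.float32))[0],4),cv2.minEnclosingCircle(q[:,:2].astype(np.float32))[1],q[:,2].max())
cv2.imwrite("pics/w3.png",p[...,::-1])
E
```

```text
time: 7.3
position: [0.52, 0.0014, 0.3104]
tool_rot: [0.997, 0.071, 0.007, 0.002]
ft_force: [0.4, -0.4, 1.3]
grip_width: 0.0776
grip_force: 0.0
[0.51998705 0.00139411 0.3103793 ]
0.066 241 [0.5165 0.0016] 0.021884186193346977 0.07180866701530375
0.075 94 [0.517 0.002] 0.01410579401999712 0.08099065790032561
0.085 104 [0.5169 0.0022] 0.014239233918488026 0.09098843158564007
0.095 113 [0.517 0.002] 0.01405943464487791 0.1009882036036664
0.105 206 [0.517  0.0019] 0.014193078503012657 0.11012857564132977
```

View pics/w3.png

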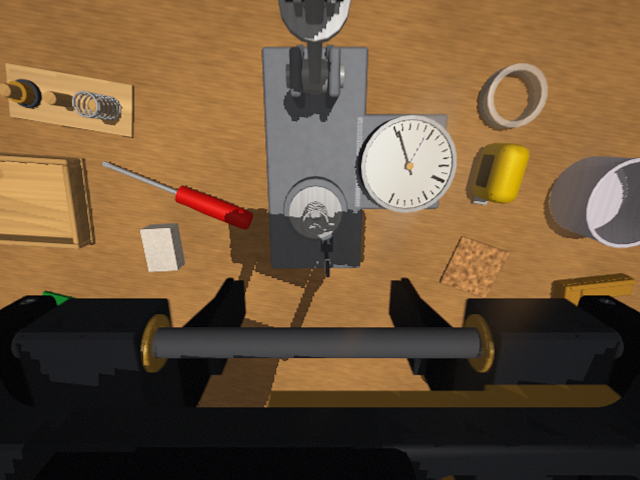

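The spring is seated at (.517,.002), upright with its top at .110. The maximum hand reads about 4 N. Next, the knob.

```bash
python3 -m handwheel '{"hand":[1,1,1,1,1,1,1,1,1,1,1,1],"translation":[[0,0,35],[0,0,70],[20,3,100],[50,8,108],[85,13,108],[120,18,108],[150,22,108],[166,24.5,108],[166,24.5,108],[166,24.5,108],[166,24.5,108],[166,24.5,108]],"turn":[[0,0,0],[0,0,0],[0,0,0],[0,0,0],[0,0,0],[0,0,0],[0,0,0],[0,0,0],[0,0,0],[0,0,0],[0,0,0],[0,0,0]]}'
python3 - <<'E'
from h import *
p,d=camera("top");i=camera_info('top');w=cloud(d,i);o=robot.get_obs();print(o['position'],o['q'])
E
```

```text
time: 8.35
position: [0.6814, 0.0264, 0.4114]
tool_rot: [0.997, 0.071, -0.001, -0.0]
ft_force: [0.5, 0.2, -0.1]
grip_width: 0.0873
grip_force: 0.0
[0.68151436 0.02633444 0.41196423] [-1.24827510e-01  4.89289851e-01  1.03251794e+00 -6.80921501e-05
  1.62063693e+00  1.30343688e+00]
```

```bash
python3 -m handwheel '{"hand":[1,1,1,0.6,0.5,0.45,0.3,0.3,0.3,0.3,0.3,0.3],"translation":[[1,0,-25],[1,0,-50],[1,0,-64],[1,0,-68.5],[1,0,-68.5],[1,0,-68.5],[1,0,-68.5],[1,0,-68.5],[1,0,-68.5],[1,0,-68.5],[1,0,-68.5],[1,0,-68.5]],"turn":[[0,0,0],[0,0,0],[0,0,0],[0,0,0],[0,0,0],[0,0,0],[0,0,0],[0,0,0],[0,0,0],[0,0,0],[0,0,0],[0,0,0]]}' 45
python3 - <<'E'
from h import *
import numpy as np
o=robot.get_obs();p=o['position'];print(p,o['ft_force'],o['grip_width'],o['grip_force'])
e=np.array([np.cos(np.radians(8.4)),np.sin(np.radians(8.4))]);pv=np.array([.517,.002])+.14*e
k=p[:2]-pv; print('pivot',pv,'local y',k@e,'side',k@[-e[1],e[0]],'dz',p[2]-.115,'r',np.hypot(k@e,p[2]-.115),'ang',np.degrees(np.arctan2(p[2]-.115,-k@e)))
k0=np.array([.23*np.cos(np.radians(97)),.23*np.sin(np.radians(97))])
for t in [8,16,24,32,40,48,56,64,72,80,84,88,90,91,92,93,94,95,96,97]:
    a=np.radians(97-t); y=-.23*np.cos(a)*1; yy=y-.23*-np.cos(np.radians(97)); print(t,[round(1000*x,1) for x in (yy*e[0],yy*e[1],.23*(np.sin(a)-np.sin(np.radians(97))))])
E
```

```text
time: 9.4
position: [0.6837, 0.0264, 0.3435]
tool_rot: [0.997, 0.071, 0.0, 0.0]
ft_force: [-1.0, 0.7, 0.4]
grip_width: 0.0352
grip_force: 0.0
[0.68372038 0.02643356 0.34352522] [-0.96154491  0.68810407  0.35991716] 0.03516263791564611 0.0
pivot [0.65549813 0.02245162] local y 0.028501190195926604 side -0.00018357536968411844 dz 0.22852522100917222 r 0.23029566752302438 ang 97.1091024405307
8 [np.float64(-31.7), np.float64(-4.7), np.float64(1.7)]
16 [np.float64(-63.3), np.float64(-9.4), np.float64(-1.1)]
24 [np.float64(-94.3), np.float64(-13.9), np.float64(-8.3)]
32 [np.float64(-123.9), np.float64(-18.3), np.float64(-19.8)]
40 [np.float64(-151.7), np.float64(-22.4), np.float64(-35.4)]
48 [np.float64(-177.0), np.float64(-26.1), np.float64(-54.7)]
56 [np.float64(-199.5), np.float64(-29.5), np.float64(-77.4)]
64 [np.float64(-218.6), np.float64(-32.3), np.float64(-103.0)]
72 [np.float64(-233.9), np.float64(-34.5), np.float64(-131.1)]
80 [np.float64(-245.3), np.float64(-36.2), np.float64(-161.0)]
84 [np.float64(-249.4), np.float64(-36.8), np.float64(-176.5)]
88 [np.float64(-252.5), np.float64(-37.3), np.float64(-192.3)]
90 [np.float64(-253.6), np.float64(-37.4), np.float64(-200.3)]
91 [np.float64(-254.0), np.float64(-37.5), np.float64(-204.2)]
92 [np.float64(-254.4), np.float64(-37.6), np.float64(-208.2)]
93 [np.float64(-254.7), np.float64(-37.6), np.float64(-212.2)]
94 [np.float64(-255.0), np.float64(-37.6), np.float64(-216.2)]
95 [np.float64(-255.1), np.float64(-37.7), np.float64(-220.3)]
96 [np.float64(-255.2), np.float64(-37.7), np.float64(-224.3)]
97 [np.float64(-255.3), np.float64(-37.7), np.float64(-228.3)]
```

```bash
python3 -m handwheel '{"hand":[0.3,0.3,0.3],"translation":[[0,0,0],[0,0,0],[0,0,0]],"turn":[[0,0,0],[0,0,0],[0,0,0]]}' 45
python3 -m handwheel '{"hand":[0.3,0.3,0.3,0.3,0.3,0.3,0.3,0.3,0.3,0.3,0.3,0.3],"translation":[[-16,-2.4,1.5],[-31.7,-4.7,1.7],[-47.5,-7,0.7],[-63.3,-9.4,-1.1],[-79,-11.6,-4],[-94.3,-13.9,-8.3],[-109,-16.1,-13.5],[-123.9,-18.3,-19.8],[-138,-20.4,-27],[-151.7,-22.4,-35.4],[-151.7,-22.4,-35.4],[-151.7,-22.4,-35.4]],"turn":[[0,0,0],[0,0,0],[0,0,0],[0,0,0],[0,0,0],[0,0,0],[0,0,0],[0,0,0],[0,0,0],[0,0,0],[0,0,0],[0,0,0]]}'
```

```text
time: 9.65
position: [0.6838, 0.0262, 0.3435]
tool_rot: [0.997, 0.071, 0.0, 0.0]
ft_force: [-0.2, -0.6, 0.9]
grip_width: 0.0319
grip_force: 45.0
time: 10.65
position: [0.5321, 0.0041, 0.3086]
tool_rot: [0.997, 0.071, 0.0, -0.0]
ft_force: [0.1, 1.1, 4.0]
grip_width: 0.0318
grip_force: 45.1
```

```bash
python3 -m handwheel '{"hand":[0.3,0.3,0.3,0.3,0.3,0.3,0.3,0.3,0.3,0.3,0.3,0.3],"translation":[[-13,-2,-9.2],[-25.3,-3.7,-19.3],[-37,-5.5,-30.3],[-47.8,-7.1,-42],[-57.8,-8.5,-54.5],[-66.9,-9.9,-67.6],[-75,-11.1,-81.4],[-82.2,-12.1,-95.7],[-88.3,-13,-110.5],[-93.6,-13.8,-125.6],[-97.7,-14.4,-141.1],[-97.7,-14.4,-141.1]],"turn":[[0,0,0],[0,0,0],[0,0,0],[0,0,0],[0,0,0],[0,0,0],[0,0,0],[0,0,0],[0,0,0],[0,0,0],[0,0,0],[0,0,0]]}'
cat > lev.py <<'E'
import sys
from h import *
o=robot.get_obs();print(o['position'],o['ft_force'],'lever from tcp',1.693-np.arcsin((o['position'][2]-.115)/.23))
e=np.array([np.cos(np.radians(8.4)),np.sin(np.radians(8.4))]);x=np.array([e[1],-e[0]])
S=camera("scene");i=camera_info("scene");w=cloud(S[1],i)
L=w-[.517,.002,0]; ly=L[...,:2]@e; lx=L[...,:2]@x
for a in range(-60,120,15):
    m=(abs(ly*1000-a)<5)&(abs(lx)<.012)&(w[...,2]>.09);q=w[m][:,2]
    if len(q)>3: print(a,len(q),np.percentile(q,[5,50,95]).round(4))
W=pix([.467,-.005,.115],i);print('post px',W)
u,v=W.astype(int);cv2.imwrite(sys.argv[1],cv2.resize(S[0][v-60:v+60,u-80:u+80],None,fx=5,fy=5,interpolation=2)[...,::-1])
E
python3 lev.py pics/s1.png
```

```text
time: 11.65
position: [0.4336, -0.0102, 0.1653]
tool_rot: [0.997, 0.071, -0.002, -0.001]
ft_force: [-2.5, -0.7, 3.2]
grip_width: 0.0317
grip_force: 44.8
[ 0.43359302 -0.01019573  0.16530914] [-2.53027036 -0.73787648  3.20503148] lever from tcp 1.4724817069796772
-60 368 [0.2332 0.2832 0.4853]
-45 608 [0.2332 0.3898 0.4725]
-30 27 [0.1531 0.1656 0.1691]
-15 28 [0.1507 0.1619 0.1637]
0 42 [0.15   0.1572 0.1619]
15 91 [0.0962 0.1457 0.1572]
30 28 [0.1378 0.1513 0.1557]
45 32 [0.133  0.1469 0.1508]
60 30 [0.1299 0.1433 0.1463]
75 33 [0.1256 0.1404 0.1435]
90 28 [0.127  0.1361 0.1405]
105 34 [0.119  0.1327 0.1365]
post px [322.63666423 267.91608974]
```

View pics/s1.png

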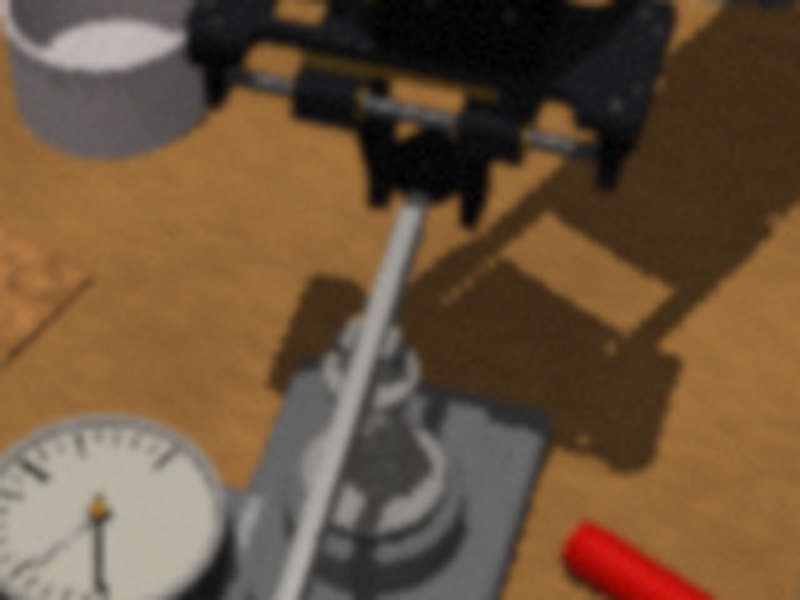

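The crop shows the ball firmly between the fingers, the rod leading to it, and the spring under the bar. The dial is at zero. Continuing to 94°, just short of the line.

```bash
python3 -m handwheel '{"hand":[0.3,0.3,0.3,0.3,0.3,0.3,0.3,0.3,0.3,0.3,0.3,0.3],"translation":[[-0.9,-0.1,-4],[-1.7,-0.3,-7.9],[-2.4,-0.4,-11.8],[-3.1,-0.5,-15.8],[-3.7,-0.5,-19.8],[-4.2,-0.6,-23.8],[-4.6,-0.7,-27.7],[-5,-0.8,-31.7],[-5.3,-0.8,-35.7],[-5.6,-0.8,-39.7],[-5.6,-0.8,-39.7],[-5.6,-0.8,-39.7]],"turn":[[0,0,0],[0,0,0],[0,0,0],[0,0,0],[0,0,0],[0,0,0],[0,0,0],[0,0,0],[0,0,0],[0,0,0],[0,0,0],[0,0,0]]}' 55
cat > lev2.py <<'E'
from h import *
o=robot.get_obs();print(o['position'],o['ft_force'],o['grip_width'],'lever from tcp',1.693-np.arcsin((o['position'][2]-.115)/.23))
e=np.array([np.cos(np.radians(8.4)),np.sin(np.radians(8.4))]);x=np.array([e[1],-e[0]])
for n in("scene","top"):
    p,d=camera(n);w=cloud(d,camera_info(n)); L=w-[.517,.002,0]; ly=L[...,:2]@e; lx=L[...,:2]@x
    np.savez('lv_'+n,p=p,d=d)
    t=[]
    for a in np.arange(-40,120,4):
        m=(abs(ly*1000-a)<2)&(abs(lx)<.009)&(w[...,2]>.105)&(w[...,2]<.16);q=w[m][:,2]
        if len(q)>3: t.append((a/1000,np.percentile(q,85)))
    t=np.array(t)
    if len(t)<5: print(n,'few');continue
    k=np.ones(len(t),bool)
    for _ in range(4):
        c=np.polyfit(t[k,0],t[k,1],1);r=abs(np.polyval(c,t[:,0])-t[:,1]);k=r<max(.0012,np.median(r)*2)
    print(n,k.sum(),len(t),'slope',c[0].round(4),'lever',round(1.693+np.arctan(c[0]),4),'top z at 0,-50mm',np.polyval(c,[0,-.05]).round(4))
E
python3 lev2.py
```

```text
time: 12.7
position: [0.4281, -0.011, 0.1268]
tool_rot: [0.997, 0.071, -0.001, -0.0]
ft_force: [-6.0, 0.9, 6.1]
grip_width: 0.0313
grip_force: 54.4
[ 0.42812801 -0.01097319  0.12678792] [-5.96559394  0.91311772  6.12222437] 0.03130364471985566 lever from tcp 1.641725698710147
scene 34 40 slope -0.0713 lever 1.6218 top z at 0,-50mm [0.1358 0.1394]
top 25 32 slope -0.072 lever 1.6211 top z at 0,-50mm [0.1363 0.1399]
```

```bash
python3 -m handwheel '{"hand":[0.3,0.3,0.3,0.3,0.3,0.3,0.3,0.3],"translation":[[-0.2,0,-2],[-0.3,0,-4],[-0.4,0,-6],[-0.5,0,-8],[-0.5,0,-10],[-0.6,0,-12],[-0.6,0,-12],[-0.6,0,-12]],"turn":[[0,0,0],[0,0,0],[0,0,0],[0,0,0],[0,0,0],[0,0,0],[0,0,0],[0,0,0]]}' 60
python3 lev2.py
```

```text
time: 13.47
position: [0.4278, -0.0111, 0.1153]
tool_rot: [0.997, 0.071, -0.0, -0.0]
ft_force: [-5.3, 0.5, 10.4]
grip_width: 0.0311
grip_force: 58.9
[ 0.4277749  -0.0110597   0.11531381] [-5.3313115   0.46340455 10.42967693] 0.03106422976101429 lever from tcp 1.6916356063644635
scene 34 40 slope -0.0126 lever 1.6804 top z at 0,-50mm [0.1287 0.1294]
top 22 33 slope -0.0185 lever 1.6745 top z at 0,-50mm [0.1288 0.1297]
```

```bash
cat > dial.py <<'E'
from h import *
def dial(p,d,n):
    w=cloud(d,camera_info(n)); c=(.5869,-.098) if n=='top' else (.5869,-.0955)
    X=w[...,0]-c[0];Y=w[...,1]-c[1];r=np.hypot(X,Y);g=p.min(-1).astype(float)
    m=(r>.008)&(r<.033)&(abs(w[...,2]-.058)<.01);b=np.median(g[m]);t=np.degrees(np.arctan2(Y,X))
    wt=np.where(m,np.clip(b-20-g,0,None),0)
    h,_=np.histogram(t,72,(-180,180),weights=wt);k=np.argsort(h)[::-1][:8]
    return [(int(-180+5*j+2.5),int(h[j])) for j in sorted(k)]
if __name__=='__main__':
    for n in('top','scene'):
        for f in(n+'0.npz','lv_'+n+'.npz'):
            D=np.load(f);print(f,dial(D['p'],D['d'],n))
    p=np.load('lv_top.npz')['p'];a=cv2.resize(p[175:235,318:378],(450,450),interpolation=2)
    i=camera_info('scene');p=np.load('lv_scene.npz')['p'];u,v=pix([.587,-.0955,.058],i).astype(int);b=cv2.resize(p[v-32:v+32,u-25:u+25],(350,450),interpolation=2)
    cv2.imwrite('pics/dial.png',np.hstack([a,b])[...,::-1])
E
python3 dial.py
```

```text
top0.npz [(-152, 67), (-147, 57), (-112, 13), (-107, 73), (32, 86), (37, 336), (42, 25), (47, 106)]
lv_top.npz [(-137, 12), (-122, 58), (-117, 288), (-112, 119), (-107, 52), (62, 42), (82, 148), (97, 11)]
scene0.npz [(-157, 17), (-142, 30), (-137, 8), (-132, 30), (-117, 18), (-112, 30), (32, 52), (37, 35)]
lv_scene.npz [(-132, 54), (-117, 16), (-112, 99), (-107, 220), (-102, 19), (-97, 27), (47, 40), (67, 44)]
```

View pics/dial.png

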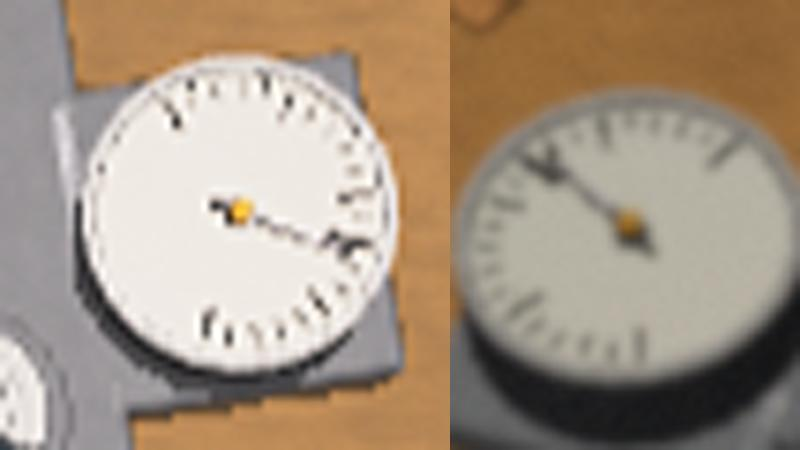

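The dial pointer has gone from about 36° to −116°, which is 2.65 rad or 13.2 N. That puts the lever near 1.678. I'll press 3 mm more and hold.

```bash
python3 -m handwheel '{"hand":[0.3,0.3,0.3,0.3,0.3,0.3],"translation":[[0,0,-1],[0,0,-2],[0,0,-3],[0,0,-3],[0,0,-3],[0,0,-3]],"turn":[[0,0,0],[0,0,0],[0,0,0],[0,0,0],[0,0,0],[0,0,0]]}' 60
python3 lev2.py; python3 dial.py
```

```text
time: 14.07
position: [0.4278, -0.0111, 0.1125]
tool_rot: [0.997, 0.071, -0.0, -0.0]
ft_force: [-5.6, 1.4, 10.6]
grip_width: 0.0313
grip_force: 58.8
[ 0.42779388 -0.01106522  0.11250158] [-5.55419142  1.43434217 10.61527075] 0.03127495228223563 lever from tcp 1.7038629202976354
scene 36 40 slope -0.0096 lever 1.6834 top z at 0,-50mm [0.1269 0.1274]
top 30 33 slope 0.0011 lever 1.6941 top z at 0,-50mm [0.1269 0.1269]
top0.npz [(-152, 67), (-147, 57), (-112, 13), (-107, 73), (32, 86), (37, 336), (42, 25), (47, 106)]
lv_top.npz [(-152, 8), (-147, 72), (-142, 14), (-137, 236), (-132, 99), (-112, 13), (-107, 72), (42, 28)]
scene0.npz [(-157, 17), (-142, 30), (-137, 8), (-132, 30), (-117, 18), (-112, 30), (32, 52), (37, 35)]
lv_scene.npz [(-167, 11), (-157, 3), (-142, 14), (-137, 2), (-127, 78), (-117, 44), (-107, 37), (177, 0)]
```

The dial is now at about −136°, i.e. 15.0 N, so the lever is near 1.690. Holding two seconds.

```bash
python3 -m handwheel '{"hand":[0.3,0.3,0.3,0.3,0.3,0.3,0.3,0.3,0.3,0.3,0.3,0.3],"translation":[[0,0,0],[0,0,0],[0,0,0],[0,0,0],[0,0,0],[0,0,0],[0,0,0],[0,0,0],[0,0,0],[0,0,0],[0,0,0],[0,0,0]],"turn":[[0,0,0],[0,0,0],[0,0,0],[0,0,0],[0,0,0],[0,0,0],[0,0,0],[0,0,0],[0,0,0],[0,0,0],[0,0,0],[0,0,0]]}' 60
python3 lev2.py; python3 dial.py | grep lv_
python3 -m handwheel '{"hand":[0.3,0.3,0.3,0.3,0.3,0.3,0.3,0.3,0.3,0.3,0.3,0.3],"translation":[[0,0,0],[0,0,0],[0,0,0],[0,0,0],[0,0,0],[0,0,0],[0,0,0],[0,0,0],[0,0,0],[0,0,0],[0,0,0],[0,0,0]],"turn":[[0,0,0],[0,0,0],[0,0,0],[0,0,0],[0,0,0],[0,0,0],[0,0,0],[0,0,0],[0,0,0],[0,0,0],[0,0,0],[0,0,0]]}' 60
python3 lev2.py; python3 dial.py | grep lv_
```

```text
time: 15.17
position: [0.4278, -0.0111, 0.1125]
tool_rot: [0.997, 0.071, -0.0, -0.0]
ft_force: [-6.9, 0.5, 11.4]
grip_width: 0.0314
grip_force: 58.8
[ 0.42776137 -0.0110609   0.11250095] [-6.85670914  0.45700571 11.41627544] 0.03135968229037616 lever from tcp 1.7038656484420682
scene 32 40 slope -0.0071 lever 1.6859 top z at 0,-50mm [0.1271 0.1275]
top 26 33 slope -0.0013 lever 1.6917 top z at 0,-50mm [0.127 0.127]
lv_top.npz [(-157, 10), (-142, 73), (-137, 162), (-132, 171), (-127, 21), (-112, 15), (-107, 72), (47, 31)]
lv_scene.npz [(-172, 7), (-132, 15), (-127, 30), (-122, 23), (-107, 24), (-102, 10), (47, 17), (172, 16)]
time: 16.27
position: [0.4278, -0.0111, 0.1125]
tool_rot: [0.997, 0.071, -0.0, -0.0]
ft_force: [-7.2, 0.3, 11.1]
grip_width: 0.0311
grip_force: 58.8
[ 0.42778177 -0.01106601  0.11252084] [-7.19970106  0.281352   11.14901938] 0.031105277519838447 lever from tcp 1.7037791771643045
scene 36 40 slope -0.0109 lever 1.6821 top z at 0,-50mm [0.1273 0.1278]
top 26 33 slope -0.0068 lever 1.6862 top z at 0,-50mm [0.1274 0.1277]
lv_top.npz [(-152, 9), (-142, 21), (-137, 125), (-132, 267), (-112, 13), (-107, 73), (42, 30), (177, 0)]
lv_scene.npz [(-172, 7), (-142, 14), (-132, 16), (-127, 87), (-122, 53), (-112, 23), (-97, 18), (47, 19)]
```

It crept very slightly upward. I'll press 1.2 mm more and hold again for margin.

```bash
python3 -m handwheel '{"hand":[0.3,0.3,0.3,0.3,0.3,0.3,0.3,0.3,0.3,0.3,0.3,0.3],"translation":[[0,0,-0.6],[0,0,-1.2],[0,0,-1.2],[0,0,-1.2],[0,0,-1.2],[0,0,-1.2],[0,0,-1.2],[0,0,-1.2],[0,0,-1.2],[0,0,-1.2],[0,0,-1.2],[0,0,-1.2]],"turn":[[0,0,0],[0,0,0],[0,0,0],[0,0,0],[0,0,0],[0,0,0],[0,0,0],[0,0,0],[0,0,0],[0,0,0],[0,0,0],[0,0,0]]}' 60
python3 lev2.py; python3 dial.py | grep lv_
python3 -m handwheel '{"hand":[0.3,0.3,0.3,0.3,0.3,0.3],"translation":[[0,0,0],[0,0,0],[0,0,0],[0,0,0],[0,0,0],[0,0,0]],"turn":[[0,0,0],[0,0,0],[0,0,0],[0,0,0],[0,0,0],[0,0,0]]}' 60
```

```text
time: 17.37
position: [0.4278, -0.011, 0.1113]
tool_rot: [0.997, 0.071, -0.0, -0.0]
ft_force: [-5.6, 1.2, 11.6]
grip_width: 0.0313
grip_force: 58.7
[ 0.42780001 -0.01104769  0.11134492] [-5.57558525  1.21956444 11.55884482] 0.03129339920062545 lever from tcp 1.7088923354489867
scene 35 39 slope -0.0058 lever 1.6872 top z at 0,-50mm [0.1265 0.1268]
top 29 33 slope 0.0187 lever 1.7117 top z at 0,-50mm [0.1255 0.1246]
lv_top.npz [(-157, 15), (-152, 16), (-147, 16), (-142, 509), (-137, 6), (-112, 14), (-107, 73), (47, 72)]
lv_scene.npz [(-167, 15), (-147, 21), (-142, 44), (-137, 101), (-132, 71), (-112, 21), (37, 38), (47, 21)]
time: 17.97
position: [0.4278, -0.011, 0.1113]
tool_rot: [0.997, 0.071, -0.0, -0.0]
ft_force: [-6.7, 0.5, 12.2]
grip_width: 0.0315
grip_force: 58.7
```

The dial now shows about 15.6 N, so the lever is at the line and has been held. Easing it back up along the arc.

```bash
python3 -m handwheel '{"hand":[0.3,0.3,0.3,0.3,0.3,0.3,0.3,0.3,0.3,0.3,0.3,0.3],"translation":[[0.1,0,4],[0.2,0,8],[0.3,0,12.1],[0.8,0.1,20],[1.7,0.3,28],[3.5,0.5,40],[5.9,0.9,51.8],[10,1.5,67.3],[15,2.3,82],[21.4,3.2,97.2],[28.5,4.3,111.5],[36.7,5.4,125.3]],"turn":[[0,0,0],[0,0,0],[0,0,0],[0,0,0],[0,0,0],[0,0,0],[0,0,0],[0,0,0],[0,0,0],[0,0,0],[0,0,0],[0,0,0]]}' 60
python3 -m handwheel '{"hand":[0.3,0.3,0.3,0.3,0.3,0.3,0.3,0.3,0.3,0.3,0.3,0.3],"translation":[[9.2,1.3,13.2],[19.1,2.8,25.6],[30,4.5,37.3],[41.6,6.2,48.3],[54,8,58.4],[66.9,9.9,67.6],[80.6,12,75.9],[94.7,14,83.2],[109.5,16.1,89.4],[124.3,18.4,94.7],[139.5,20.6,98.9],[155.3,22.9,101.9]],"turn":[[0,0,0],[0,0,0],[0,0,0],[0,0,0],[0,0,0],[0,0,0],[0,0,0],[0,0,0],[0,0,0],[0,0,0],[0,0,0],[0,0,0]]}' 60
python3 -m handwheel '{"hand":[0.3,0.3,0.3,0.3,0.3,0.3,0.3,0.3],"translation":[[15,2.3,2],[31.6,4.7,2.8],[44,6.6,2.5],[54,8.1,1.9],[61,9.1,1.3],[63.3,9.4,1.1],[63.3,9.4,1.1],[63.3,9.4,1.1]],"turn":[[0,0,0],[0,0,0],[0,0,0],[0,0,0],[0,0,0],[0,0,0],[0,0,0],[0,0,0]]}' 60
```

```text
time: 18.97
position: [0.4657, -0.0056, 0.2372]
tool_rot: [0.997, 0.071, 0.001, -0.0]
ft_force: [-0.0, 2.3, -1.1]
grip_width: 0.031
grip_force: 59.5
time: 19.97
position: [0.6216, 0.0172, 0.3364]
tool_rot: [0.997, 0.071, 0.0, -0.0]
ft_force: [1.7, -0.7, -9.4]
grip_width: 0.031
grip_force: 60.2
time: 20.63
position: [0.6811, 0.0258, 0.3366]
tool_rot: [0.997, 0.071, -0.004, 0.0]
ft_force: [-4.7, -2.6, -7.1]
grip_width: 0.0309
grip_force: 60.1
```

```bash
python3 -m handwheel '{"hand":[0.45,0.6,0.9,1,1,1,1,1,1,1,1,1],"translation":[[0,0,0],[0,0,0],[0,0,0],[0,0,0],[0,0,0],[0,0,20],[0,0,45],[0,0,75],[-20,-3,80],[-50,-8,80],[-85,-13,80],[-85,-13,80]],"turn":[[0,0,0],[0,0,0],[0,0,0],[0,0,0],[0,0,0],[0,0,0],[0,0,0],[0,0,0],[0,0,0],[0,0,0],[0,0,0],[0,0,0]]}' 15
python3 - <<'E'
from h import *
o=robot.get_obs();print(o['position'],o['q'])
p,d=camera("scene");w=cloud(d,camera_info("scene"))
q=w[(np.hypot(w[...,0]-.6835,w[...,1]-.0265)<.035)&(w[...,2]>.32)&(w[...,2]<.365)]
print('knob',len(q),q.mean(0),cv2.minEnclosingCircle(q[:,:2].astype(np.float32)))
p,d=camera("wrist");w=cloud(d,camera_info("wrist"))
c=(.517,.002)
for n,(p,d) in (('scene',camera('scene')),('wrist',camera('wrist'))):
  w=cloud(d,camera_info(n))
  for z in(.08,.095,.107):
    q=w[(np.hypot(w[...,0]-c[0],w[...,1]-c[1])<.022)&(abs(w[...,2]-z)<.006)]
    if len(q)>5:print(n,z,len(q),cv2.minEnclosingCircle(q[:,:2].astype(np.float32)),q[:,2].max())
E
```

```text
time: 21.63
position: [0.5914, 0.0141, 0.4191]
tool_rot: [0.997, 0.071, -0.004, -0.001]
ft_force: [-0.2, -0.4, -0.5]
grip_width: 0.0869
grip_force: 0.0
[0.59142695 0.01407348 0.41911685] [-1.64639100e-01  3.36894850e-01  1.25817805e+00 -6.42846981e-04
  1.55371179e+00  1.26353185e+00]
knob 353 [0.68942567 0.03086911 0.35195651] ((0.684922456741333, 0.028371820226311684), 0.016618886962532997)
scene 0.08 28 ((0.5172276496887207, 0.0034532516729086637), 0.01513646449893713) 0.08596377839681402
scene 0.095 40 ((0.5170381665229797, 0.003533142851665616), 0.014002137817442417) 0.10090591114740544
scene 0.107 55 ((0.5174753665924072, 0.0037208113353699446), 0.015058388002216816) 0.11191737349971542
wrist 0.08 73 ((0.5174921751022339, 0.002585289068520069), 0.014253503642976284) 0.08565224187937348
wrist 0.095 81 ((0.5175458192825317, 0.0018460367573425174), 0.014134117402136326) 0.10090259570019294
wrist 0.107 107 ((0.5174686908721924, 0.002105220453813672), 0.014300882816314697) 0.10976277502373988
```

```bash
python3 -m handwheel '{"hand":[1,1,1,1,1,1,1,1,1,1,1,1],"translation":[[-30,-4,0],[-60,-8,-10],[-80,-11,-40],[-80,-11,-75],[-80,-11,-110],[-80,-11,-145],[-80,-11,-180],[-80,-11,-210],[-80,-11,-230],[-80,-11,-230],[-80,-11,-230],[-80,-11,-230]],"turn":[[0,0,0],[0,0,0],[0,0,0],[0,0,0],[0,0,0],[0,0,0],[0,0,0],[0,0,0],[0,0,0],[0,0,0],[0,0,0],[0,0,0]]}' 15
python3 -m handwheel '{"hand":[1,1],"translation":[[0,0,0],[0,0,0]],"turn":[[0,0,0],[0,0,0]]}' 15
```

```text
time: 22.83
position: [0.5206, 0.0022, 0.1903]
tool_rot: [0.997, 0.071, 0.002, 0.0]
ft_force: [-0.3, 0.2, 0.6]
grip_width: 0.0871
grip_force: 0.0
time: 23.0
position: [0.5199, 0.0023, 0.1909]
tool_rot: [0.997, 0.071, 0.002, 0.001]
ft_force: [0.3, 0.3, 0.6]
grip_width: 0.0869
grip_force: 0.0
```

```bash
python3 -m handwheel '{"hand":[0.7,0.7,0.7,0.7,0.7,0.7,0.2,0.2,0.2,0.2,0.2,0.2],"translation":[[-2.5,0,-30],[-2.5,0,-60],[-2.5,0,-85],[-2.5,0,-98],[-2.5,0,-103],[-2.5,0,-103],[-2.5,0,-103],[-2.5,0,-103],[-2.5,0,-103],[-2.5,0,-103],[-2.5,0,-103],[-2.5,0,-103]],"turn":[[0,0,0],[0,0,0],[0,0,0],[0,0,0],[0,0,0],[0,0,0],[0,0,0],[0,0,0],[0,0,0],[0,0,0],[0,0,0],[0,0,0]]}' 15
python3 -m handwheel '{"hand":[0.2,0.2,0.2,0.2,0.2,0.2],"translation":[[0,0,0],[0,0,0],[0,0,0],[0,0,20],[0,0,55],[0,0,90]],"turn":[[0,0,0],[0,0,0],[0,0,0],[0,0,0],[0,0,0],[0,0,0]]}' 15
```

```text
time: 24.0
position: [0.5161, 0.0025, 0.0867]
tool_rot: [0.997, 0.071, 0.0, 0.0]
ft_force: [0.4, -0.0, 0.5]
grip_width: 0.0285
grip_force: 0.1
time: 24.5
position: [0.5144, 0.0028, 0.1759]
tool_rot: [0.997, 0.071, -0.002, -0.001]
ft_force: [-0.0, -0.2, 0.1]
grip_width: 0.028
grip_force: 15.0
```

```bash
python3 -m handwheel '{"hand":[0.2,0.2,0.2,0.2,0.2,0.2,0.2,0.2,0.2,0.2,0.2,0.2],"translation":[[-3,25,0],[-7,58,0],[-11,95,0],[-16,132,0],[-21,170,0],[-26,208,0],[-31,246,0],[-36,284,0],[-40,322,0],[-43,355,0],[-45,374,0],[-45,374,0]],"turn":[[0,0,0],[0,0,0],[0,0,0],[0,0,0],[0,0,0],[0,0,0],[0,0,0],[0,0,0],[0,0,0],[0,0,0],[0,0,0],[0,0,0]]}' 15
python3 -m handwheel '{"hand":[0.2,0.2,0.2,0.2,0.2,0.2,0.2],"translation":[[0,0,-30],[0,0,-60],[0,0,-90],[0,0,-115],[0,0,-130],[0,0,-130],[0,0,-130]],"turn":[[0,0,0],[0,0,0],[0,0,0],[0,0,0],[0,0,0],[0,0,0],[0,0,0]]}' 15
```

```text
time: 25.5
position: [0.4699, 0.3806, 0.1759]
tool_rot: [0.997, 0.074, 0.0, -0.001]
ft_force: [0.8, 0.1, -0.5]
grip_width: 0.028
grip_force: 15.0
time: 26.08
position: [0.4703, 0.3753, 0.0453]
tool_rot: [0.997, 0.071, -0.001, 0.001]
ft_force: [-0.3, 0.5, -1.0]
grip_width: 0.0275
grip_force: 15.0
```

Spring bottom is about 11 mm above the floor; lower it gently.

```bash
python3 -m handwheel '{"hand":[0.2,0.2,0.2,0.2,0.2,0.2],"translation":[[0,0,-3],[0,0,-6],[0,0,-9],[0,0,-11],[0,0,-11.5],[0,0,-11.5]],"turn":[[0,0,0],[0,0,0],[0,0,0],[0,0,0],[0,0,0],[0,0,0]]}' 15
```

```text
time: 26.58
position: [0.4709, 0.3766, 0.0349]
tool_rot: [0.997, 0.071, 0.0, -0.0]
ft_force: [0.8, 0.4, -0.0]
grip_width: 0.0279
grip_force: 15.0
```

```bash
python3 -m handwheel '{"hand":[0.2,0.2,0.3,0.4,0.5,0.5,0.5,0.5,0.5,0.5,0.5,0.5],"translation":[[0,0,-0.8],[0,0,-1],[0,0,-1],[0,0,-1],[0,0,-1],[0,0,-1],[0,0,5],[0,0,25],[0,0,55],[0,0,90],[0,0,125],[0,0,150]],"turn":[[0,0,0],[0,0,0],[0,0,0],[0,0,0],[0,0,0],[0,0,0],[0,0,0],[0,0,0],[0,0,0],[0,0,0],[0,0,0],[0,0,0]]}' 15
python3 -m handwheel '{"hand":[0.5,0.5,0.5,0.5,0.5,0.5],"translation":[[0,0,0],[0,0,0],[0,0,0],[0,0,0],[0,0,0],[0,0,0]],"turn":[[0,0,0],[0,0,0],[0,0,0],[0,0,0],[0,0,0],[0,0,0]]}' 15
python3 -c "
from h import *
p,d=camera('scene');cv2.imwrite('pics/end.png',p[...,::-1])
w=cloud(d,camera_info('scene'))
for c in((.471,.377),(.601,.272)):
    q=w[(np.hypot(w[...,0]-c[0],w[...,1]-c[1])<.03)&(w[...,2]>.043)&(w[...,2]<.065)];print(len(q),cv2.minEnclosingCircle(q[:,:2].astype(np.float32)),q[:,2].max())
"
```

```text
time: 27.58
position: [0.4717, 0.3771, 0.1883]
tool_rot: [0.997, 0.071, 0.002, -0.001]
ft_force: [0.6, 0.2, 0.7]
grip_width: 0.0436
grip_force: 0.0
time: 28.08
position: [0.4702, 0.3761, 0.1832]
tool_rot: [0.997, 0.071, -0.001, 0.001]
ft_force: [-0.0, 0.7, -0.1]
grip_width: 0.0435
grip_force: 0.0
86 ((0.47307538986206055, 0.3793034553527832), 0.01611407659947872) 0.06093487649678997
92 ((0.6013802886009216, 0.2720796763896942), 0.014763233251869678) 0.05830800042467166
```

View pics/end.png

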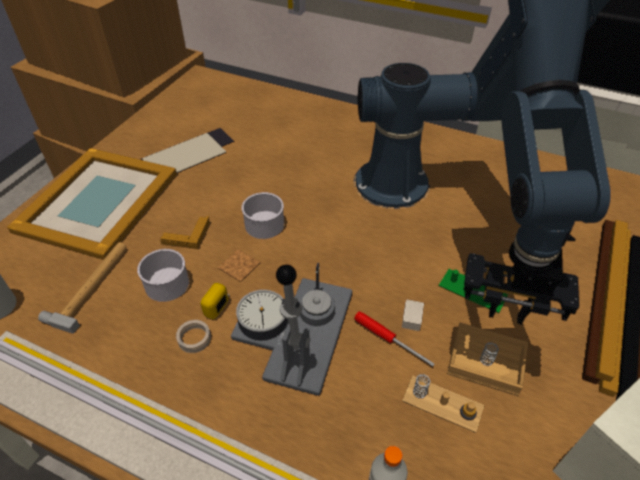

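The final view shows the tested spring standing in the tray at (489,354), the rack spring still on its dowel at (421,386), the lever up at (286,273), and the arm clear of everything. Handing in.

```bash
python3 -c "
from rig import hand_in
print(hand_in())"
```

```text
the job is handed in; nothing more can be done
None
```

The spring from the cork pad read about 15.6 N on the dial with the lever at the line (over 12 N, so sound), so I stood it in the wooden tray, eased the lever fully back up and handed the job in; no verdict came back.

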